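# Advance the vial sampler by one turn of its hand wheel

### The arm

A 6-joint arm with a two-finger parallel gripper is mounted at the origin on the work surface. World frame = base frame: x ahead of the robot, y to its left, z up, the work surface at z = 0. Lengths are in m, angles in degrees, forces in N, time in s.
With the tool pointing down it reaches from about 0.3 to 0.75 m from the base axis. Payload 8.5 kg.
Tool frame: the origin (TCP) lies on the mounting face of the last link; the fingertips stand 173 mm ahead of it and the grasp point (between the pads) lies 155 mm ahead of it (env.tips_ahead is the distance from the TCP to the fingertips, in m); z points along the fingers, x is the direction in which the jaws open and shut, and the axes are right-handed (so a half turn about z gives the same grasp; the last joint's range is limited). The gripper opens to 85 mm and grips with 20 to 120 N. Pads are 22 mm wide; open, the fingers measure 114 mm over their backs; the gripper's body (76 mm by 85 mm) begins 54 mm behind the grasp point. The pads swing forward as they close: fully open they stand 13 mm farther back than shut.
Start: joints at [-81.434, 21.807, 74.336, -0, 83.858, -12.336], TCP at [0.196, -0.514, 0.405] pointing down, gripper open.
Joint ranges: [-178.18, 178.18], [-50.72, 133.34], [12.68, 142.11], [-81.47, 261.47], [9.98, 163.14], [-165.26, 165.26]. Speed limits (degrees/s): [136.94, 136.94, 180, 180, 180, 180].

### API

Orientations are given as a 3x3 rotation matrix whose columns are the frame's x, y, z axes.
In Python, from rig import env gives the robot as it stands. The module is installed in compiled form; this text tells all that it offers.
- The arm moves only by the tool step_arm, never from a script. Its argument "increments" is a list of rows, each an object of numbers: "x", "y", "z": the shift along the tool's x, y, z in cm; "wx", "wy", "wz": the turn, a rotation vector about the tool's x, y, z in rad; "gripper": the finger opening in cm, from 0 to 8.54. A call has 1 to 20 rows; each row shifts and turns the commanded pose from where the row before left it, along the tool's axes as they then stand; what a row does not reach is not made up. A row lasts 1/10 s, in which the tool goes at most 50 mm and 8.59 degrees, less where a joint would pass 70% of its speed; a pose out of reach is approached as far as the arm can. A call with a gripper value outside its range is refused whole. The fingers move at their own pace and stop on an object; "newtons" is the grip in N (left out, the last holds). Time passes only in rows, so rows that do not move let the fingers close. It gives the time, the measured TCP pose, the force and the opening at its end, in the units of the state.
- env.observe(): the state, without advancing time (a new reading comes with each control period).
- env.get_image(name): name is "side" or "top"; returns a dict with "color" (420x560x3 uint8, blue, green, red), "camera_matrix" (3x3 intrinsics, pixels), "rvec" (rotation vector, rad) and "tvec" (3), from world to camera coordinates, as OpenCV has them. Camera axes: x right, y down, z forward; pixel columns grow to the right and rows downward; lengths in m; the calibration is good to about 2 mm. A picture is of the moment at which its call begins. There is no depth.
- env.close_job(): hands the job in, once; it reports no verdict.
The state is a dict: "time_s": time; "q": joint angles; "qvel": joint speeds; "joint_efforts": joint torques, N m; "position": TCP position; "tool_rot": TCP orientation; "ft_force": force on the tool from outside, world axes, zero at the start; "wrist_torque": the same for the moment, N m; "grip_width": finger opening in m.
Only numpy, scipy, OpenCV 4.12 (cv2) and the standard library are available. Lean on these libraries where they do the work, as an engineer would, in place of code of your own. Each camera call takes 0.05 s, during which the arm holds its last target. There are 200 camera calls.

### The job

Advance the vial tray by one station: push the sampler's hand wheel round clockwise (seen from above) by its upright handle through exactly one full turn, so that the handle stops back at the fixed mark where it began. Only push the handle with the fingertips or the outside of the fingers: do not take it between the fingers or pull it up, leave the vial, bottle and beaker alone, and finish clear of everything.

Things in the scene. Friction and masses are not known exactly. Their poses are not given: they have to be found in the camera images.
- wheel_axis (a point): Point on the vertical axis of the hand wheel, 102 mm above the work surface, level with the top of the wheel's hub (hub 36 mm across). The black three-spoked wheel lies level, outer diameter 158 mm, the top of its rim and spokes at a height of 98 mm. It sits on a round aluminium base plate (204 mm across, top at 56 mm) on the white deck (top at 50 mm) of the sampler. The point is fixed to the base plate, and its x axis points from the axis to the mark.
- handle_top (a point): Centre of the top of the wheel's upright handle: a black round grip 18 mm in diameter standing on a spoke, 65 mm from the wheel's axis, fixed to the wheel (it does not spin by itself). The grip's top is 150 mm above the work surface; the plain grip runs from a height of 100 mm (on a steel collar 24 mm across, 94 to 100 mm high) to 150 mm. Its z axis points up.
- handle: The same handle; origin at the centre of its foot, 56 mm below handle_top.
- mark (a point): Top of the fixed mark, a small dark steel block (18 mm long radially, 8 mm wide, 14 mm high) on the base plate just outside the rim, 93 mm from the wheel's axis, its top 70 mm above the work surface. At the start the handle stands exactly in line with it, on the same radius. It can lie in any direction from the axis.
- handwheel (a joint): Turn of the hand wheel in rad: 0 at the start (handle at the mark), growing clockwise seen from above; it counts on past a turn, so one full clockwise turn reads 6.283. No end stop within reach of two turns and no detents; friction (about 0.2 N m, so some 3 to 4 N at the handle) holds the wheel where it is left.
- handle_slide (a joint): How far the handle is pulled up out of the wheel against its spring (that would disengage it), m: 0 seated, at most 0.02. The spring holds it down with 8 N, rising to 16 N.
- tray (a joint): Turn of the black vial tray in its round white tub, in rad, geared to the hand wheel: one clockwise turn of the wheel moves it one station, 0.349 rad, anticlockwise.
- machine: The sampler, fixed. Origin on the work surface straight below the wheel's axis. In its frame the deck (50 mm high) spans x -130 to 130 mm, y -250 to 130 mm; the tub with the tray (300 mm across, vial caps up to 144 mm high) is centred at x 70, y 290 mm; the grey needle tower (230 mm high) stands at y 450 to 580 mm, its needle arm reaching to y 390 mm at x 70.
- vial: Bystander: loose glass vial with an aluminium cap, 22 mm across, 74 mm high, standing on the deck 170 to 240 mm from the wheel's axis. Origin at the centre of its foot, z axis up.
- reagent: Bystander: loose amber bottle, 64 mm across, 125 mm high, standing on the work surface beside the deck. Origin at the centre of its foot, z axis up.
- beaker: Bystander: loose white open beaker, 66 mm across, 85 mm high, standing on the deck, about 190 to 225 mm from the wheel's axis. Origin at the centre of its foot, z axis up.

How it is judged (in metres and radians):
On the way, in this order (a step that is already met when the one before it is completed fails the run):
1. the fingers push the handle through the first quarter turn, clockwise (value of joint handwheel between 1 and 2.2 rad and contact force between the fingers and handle above 0.4 N), for 0.05 s.
2. the fingers push the handle past the half turn (value of joint handwheel between 2.7 and 3.9 rad and contact force between the fingers and handle above 0.4 N), for 0.05 s.
3. the fingers push the handle through the third quarter (value of joint handwheel between 4.3 and 5.5 rad and contact force between the fingers and handle above 0.4 N), for 0.05 s.
At the end, for the whole second after the job is handed in: The hand wheel has made one clockwise turn, 6.283 rad within 0.13 rad (the handle within about 8 mm of the mark's radius), is still, and the handle is seated within 2 mm; vial, bottle and beaker stand upright within 20 mm of where they were (value of joint handwheel between 6.15319 and 6.41319 rad and velocity of joint handwheel between -0.05 and 0.05 rad/s and value of joint handle_slide below 0.002 m and distance of each of vial, reagent, beaker from where it was at the start of the episode below 0.02 m and angle between each of vial, reagent, beaker's own z axis and vertical below 0.15 rad); the robot touches nothing.
It fails at once if the handle is taken between the fingers (the grasp point comes within 7 mm of the handle's axis, low enough for the fingertips to straddle its top) (horizontal distance between the grasp point and handle_top below 0.007 m and z of the grasp point in the frame of handle_top below 0.014 m).
It fails at once if the handle is pulled up out of the wheel by more than 5 mm (value of joint handle_slide above 0.005 m).
It fails at once if the vial is moved by more than 20 mm or lifted (distance of vial from where it was at the start of the episode above 0.02 m).
It fails at once if the bottle is moved by more than 20 mm or lifted (distance of reagent from where it was at the start of the episode above 0.02 m).
It fails at once if the beaker is moved by more than 20 mm or lifted (distance of beaker from where it was at the start of the episode above 0.02 m).
It also fails if it takes over 59 s, if anything falls off the work surface, if the arm or the gripper's body presses on something with over 40 N, if the wrist force passes 120 N, or if a joint passes its speed limit or range.

## Working session

There is one attempt and no reset: what is moved stays moved. The work goes in short steps, Python scripts to look and compute and a tool call to move; the robot and the scene stay as the last step left them, time stands still between calls to the robot, and variables do not carry over. Pictures are saved under pics/ and viewed, about 8 in all and at most 12, crops included, and the job is handed in when it is done.

Besides the shell and the picture viewer there is one more tool, called after ">>>" as name([rows], argument=value, ...), one row to a line, values as JSON. step_arm: Moves the arm, as the interface text tells. Its arguments: {"type":"object","properties":{"increments":{"type":"array"},"newtons":{"type":"number"}},"required":["increments"]}

```bash
mkdir -p pics
cat > h.py <<'E'
import numpy as np, cv2
from rig import env
def cam(n):
    d=env.get_image(n); R=cv2.Rodrigues(np.array(d["rvec"],float))[0]
    return d["color"],np.array(d["camera_matrix"]),R,np.array(d["tvec"],float).ravel()
def ray(c,uv,z):
    _,K,R,t=c; o=-R.T@t; d=R.T@np.linalg.inv(K)@np.array([uv[0],uv[1],1.]); return o+d*(z-o[2])/d[2]
def proj(c,p):
    _,K,R,t=c; q=K@(R@np.array(p,float)+t); return q[:2]/q[2]
E
python3 - <<'E'
from h import *
for n in("top","side"):
    c=cam(n); cv2.imwrite(f"pics/{n}0.png",c[0]); print(n,c[1][0,0],(-c[2].T@c[3]).round(3),c[2].round(2).tolist())
print(env.observe())
E
```

```text
top 407.65686623463176 [0.392 0.025 1.008] [[0.01, -1.0, -0.03], [-0.99, -0.01, -0.17], [0.16, 0.03, -0.99]]
side 460.10818653170776 [ 0.428 -0.843  0.825] [[0.99, -0.12, 0.02], [-0.07, -0.63, -0.77], [0.11, 0.77, -0.63]]
{'time_s': 0.1, 'q': array([-8.14341161e+01,  2.18368487e+01,  7.43787004e+01, -1.85080054e-04,
        8.38593361e+01, -1.23364238e+01]), 'qvel': array([-0.09276877, -0.09119299, -0.17845234, -0.08464575, -0.12319709,
        0.01846162]), 'joint_efforts': array([ 5.48249198e-03, -4.49215150e+01, -2.31656867e+01, -7.01271370e-05,
        3.56530734e-03,  5.22972982e-06]), 'position': array([ 0.19621187, -0.5137644 ,  0.40418608]), 'tool_rot': array([[ 3.56775825e-01, -9.34190008e-01, -1.97847887e-04],
       [-9.34189156e-01, -3.56775774e-01,  1.29193452e-03],
       [-1.27749965e-03, -2.76103654e-04, -9.99999146e-01]]), 'ft_force': array([-0.08853159, -1.10269962, -0.00967621]), 'wrist_torque': array([-0.05396836, -0.05398305, -0.03111577]), 'grip_width': 0.0853666913611854}
```

View pics/top0.png

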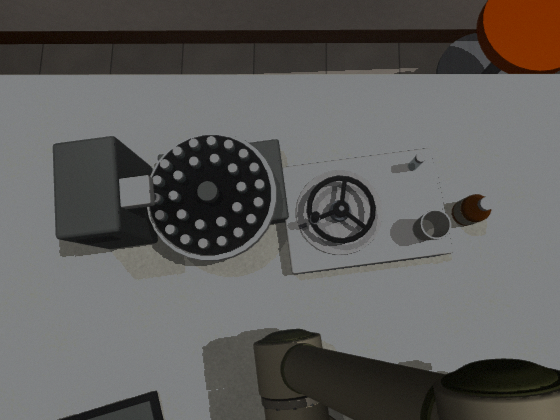

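View pics/side0.png

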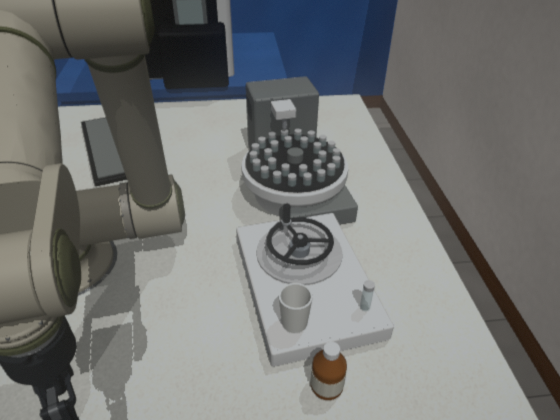

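The top view shows the wheel hub at about (341,209), the handle at about (314,217) and the mark near (303,226). The vial is at (418,162), the beaker at (433,225) and the bottle at (478,208). In the side view the handle is at (285,212) and the hub at (300,240). I'll measure these properly next.

Run:
```python
from h import *
T=cam("top");S=cam("side")
g=cv2.cvtColor(T[0],cv2.COLOR_BGR2GRAY); m=(g<60).astype(np.uint8)
m[:, :283]=0; m[:,400:]=0; m[:150]=0; m[265:]=0
cs,_=cv2.findContours(m,cv2.RETR_CCOMP,cv2.CHAIN_APPROX_NONE)
for c in cs:
    if cv2.contourArea(c)>15:
        print(cv2.contourArea(c),cv2.boundingRect(c),cv2.minEnclosingCircle(c))
for n,uv,z in(("hub",(341,209),.102),("handle",(314,217),.15),("mark",(303,226),.07),("vial",(419,159),.124),("beaker",(433,218),.135),("bottle",(482,203),.125)): print(n,ray(T,uv,z).round(3))
for n,uv,z in(("hub",(300,240),.102),("handle",(285,207),.15),("vial",(369,285),.124),("beaker",(296,293),.135),("bottle",(332,350),.125)): print("S",n,ray(S,uv,z).round(3))
a=cv2.resize(T[0][150:270,280:400],None,fx=5,fy=5,interpolation=cv2.INTER_CUBIC)
b=cv2.resize(S[0][190:290,245:355],None,fx=5.454,fy=6,interpolation=cv2.INTER_CUBIC)
b=cv2.resize(S[0][190:290,245:345],(600,600),interpolation=cv2.INTER_CUBIC)
cv2.imwrite("pics/c1.png",cv2.convertScaleAbs(cv2.resize(np.hstack([a,b]),(800,400)),alpha=1.6))
```

```text
36.5 (299, 223, 9, 7) ((303.0, 226.1999969482422), 4.386440277099609)
22.0 (283, 178, 6, 48) ((284.0, 201.5), 23.521366119384766)
3622.0 (307, 176, 69, 70) ((339.8333435058594, 210.9166717529297), 35.85910415649414)
23.0 (335, 216, 10, 5) ((339.5, 218.0), 4.500100135803223)
632.5 (313, 215, 48, 24) ((336.5, 227.0), 23.83809471130371)
28.5 (338, 205, 7, 7) ((341.125, 207.75), 3.365827798843384)
709.5 (343, 181, 28, 45) ((356.0, 203.0), 23.769826889038086)
658.5 (311, 180, 32, 36) ((326.5, 196.0), 21.59292221069336)
hub [ 0.562 -0.076  0.102]
handle [ 0.535 -0.014  0.15 ]
mark [0.527 0.008 0.07 ]
vial [ 0.673 -0.249  0.124]
beaker [ 0.538 -0.27   0.135]
bottle [ 0.573 -0.381  0.125]
S hub [ 0.564 -0.087  0.102]
S handle [ 0.537 -0.024  0.15 ]
S vial [ 0.679 -0.255  0.124]
S beaker [ 0.529 -0.268  0.135]
S bottle [ 0.575 -0.394  0.125]
```

View pics/c1.png

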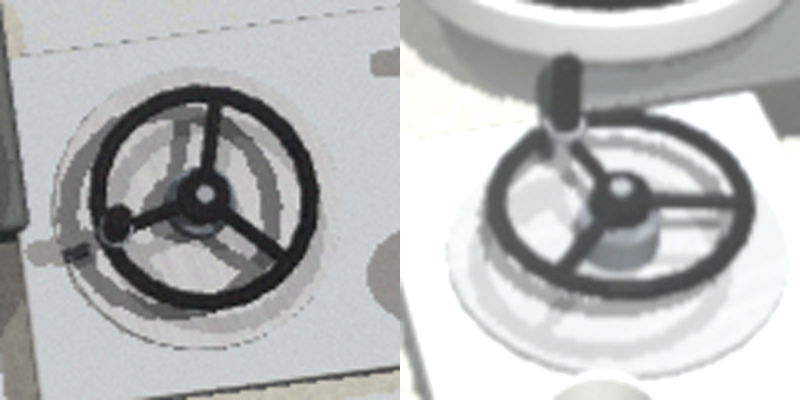

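The crop shows the hub cap at (204,196), the grip top at about (118,218) and the mark at (76,254) in the left half, and the grip top at (566,65) and hub at (622,187) in the right half. I'll fit the rim and hold that against the known sizes.

Run:
```python
from h import *
from scipy.optimize import least_squares
T=cam("top");S=cam("side")
def fit(C,thr,box,zz):
    g=cv2.cvtColor(C[0],cv2.COLOR_BGR2GRAY); m=np.zeros_like(g); x0,y0,x1,y1=box
    m[y0:y1,x0:x1]=(g[y0:y1,x0:x1]<thr)
    cs,_=cv2.findContours(m,cv2.RETR_EXTERNAL,cv2.CHAIN_APPROX_NONE); c=max(cs,key=cv2.contourArea)[:,0]
    P=np.array([ray(C,p,zz)[:2] for p in c])
    r=least_squares(lambda v:np.hypot(*(P-v[:2]).T)-v[2],[.562,-.08,.079],loss="soft_l1",f_scale=.002)
    print(r.x.round(4),np.median(abs(r.fun)).round(4)); return r.x[:2]
a=fit(T,60,(290,150,400,265),.095); b=fit(S,75,(255,195,345,290),.095)
for n,c,uvs in(("T",T,[(341.2,208.8),(315.4,215.4),(303,226)]),("S",S,[(300.5,236.8),(286.5,206.0)])):
    for uv,z in zip(uvs,(.102,.15,.07)):
        p=ray(c,uv,z)[:2]; print(n,z,p.round(4), [ (round(float(np.hypot(*(p-q))),4),round(float(np.degrees(np.arctan2(*(p-q)[::-1]))),1)) for q in(a,b)])
# deck edges direction
for u in((283,163),(428,149),(294,272),(450,252)): print(ray(T,u,.05).round(3))
```

```text
[ 0.5632 -0.0758  0.0776] 0.0009
[ 0.5657 -0.0815  0.0733] 0.0049
T 0.102 [ 0.5623 -0.0769] [(0.0014, -128.0), (0.0057, 126.8)]
T 0.15 [ 0.5385 -0.0165] [(0.0642, 112.6), (0.0704, 112.8)]
T 0.07 [0.5269 0.0083] [(0.0916, 113.3), (0.0978, 113.4)]
S 0.102 [ 0.5671 -0.0768] [(0.004, -14.6), (0.0049, 73.7)]
S 0.15 [ 0.5408 -0.0203] [(0.0598, 112.0), (0.066, 112.2)]
[0.684 0.058 0.05 ]
[ 0.722 -0.294  0.05 ]
[0.421 0.028 0.05 ]
[ 0.472 -0.334  0.05 ]
```

Axis is about (0.563, -0.0765), with the mark and handle at 113° (measured radii 64 and 92 mm, against 65 and 93 given). I'll close the gripper to use it as a pusher, keep the orientation fixed, and first move to a point above and behind the handle (angle 155°).

>>> step_arm([
  {"x": -0.8,"y": -1.1,"gripper": 0},
  {"x": -1.6,"y": -2.3},
  {"x": -1.6,"y": -2.3},
  {"x": -1.6,"y": -2.3},
  {"x": -1.6,"y": -2.3},
  {"x": -1.6,"y": -2.3},
  {"x": -1.6,"y": -2.3},
  {"x": -1.6,"y": -2.3},
  {"x": -1.6,"y": -2.3},
  {"x": -1.6,"y": -2.3},
  {"x": -1.6,"y": -2.3},
  {"x": -1.6,"y": -2.3},
  {"x": -1.6,"y": -2.3},
  {"x": -1.6,"y": -2.3},
  {"x": -1.6,"y": -2.3},
  {"x": -1.6,"y": -2.3},
  {"x": -1.6,"y": -2.3},
  {"x": -1.6,"y": -2.3},
  {"x": -1.6,"y": -2.3},
  {"x": -1.6,"y": -2.3},
])

```text
invalid input at $.increments[0]: expected keys x, y, z, wx, wy, wz, gripper
```

>>> step_arm([
  {"x": -1.6,"y": -1.2},
  {},
])

```text
invalid input at $.increments[0]: expected keys x, y, z, wx, wy, wz, gripper
```

Run:
```python
from h import *
s=env.observe(); print(s["time_s"],s["position"],s["tool_rot"].round(4),s["grip_width"],s["q"].round(1),env.tips_ahead)
c=cam("side"); cv2.imwrite("pics/s1.png",cv2.resize(c[0][130:340,160:440],(800,600)))
```

```text
0.3 [ 0.19621825 -0.51378947  0.40451566] [[ 3.568e-01 -9.342e-01 -1.000e-04]
 [-9.342e-01 -3.568e-01  5.000e-04]
 [-5.000e-04 -1.000e-04 -1.000e+00]] 0.0854447141188894 [-81.4  21.8  74.4   0.   83.9 -12.3] 0.1734
```

View pics/s1.png

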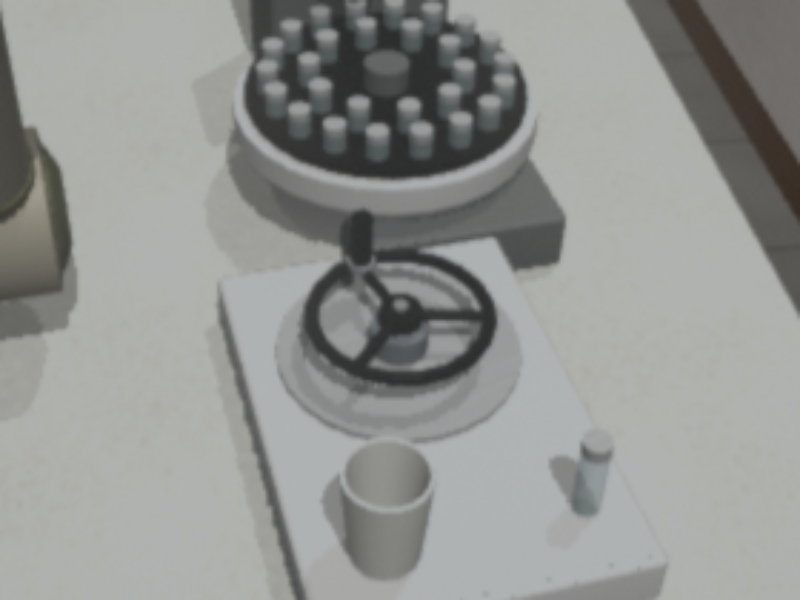

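The picture shows the scene unchanged, because the move was refused: every key is required in each row. Resending with all of them.

>>> step_arm([
  {"x": -1.25,"y": -1.75,"z": 0,"wx": 0,"wy": 0,"wz": 0,"gripper": 0},
  {"x": -2.5,"y": -3.5,"z": 0,"wx": 0,"wy": 0,"wz": 0,"gripper": 0},
  {"x": -2.5,"y": -3.5,"z": 0,"wx": 0,"wy": 0,"wz": 0,"gripper": 0},
  {"x": -2.5,"y": -3.5,"z": 0,"wx": 0,"wy": 0,"wz": 0,"gripper": 0},
  {"x": -2.5,"y": -3.5,"z": 0,"wx": 0,"wy": 0,"wz": 0,"gripper": 0},
  {"x": -2.5,"y": -3.5,"z": 0,"wx": 0,"wy": 0,"wz": 0,"gripper": 0},
  {"x": -2.5,"y": -3.5,"z": 0,"wx": 0,"wy": 0,"wz": 0,"gripper": 0},
  {"x": -2.5,"y": -3.5,"z": 0,"wx": 0,"wy": 0,"wz": 0,"gripper": 0},
  {"x": -2.5,"y": -3.5,"z": 0,"wx": 0,"wy": 0,"wz": 0,"gripper": 0},
  {"x": -2.5,"y": -3.5,"z": 0,"wx": 0,"wy": 0,"wz": 0,"gripper": 0},
  {"x": -2.5,"y": -3.5,"z": 0,"wx": 0,"wy": 0,"wz": 0,"gripper": 0},
  {"x": -2.5,"y": -3.5,"z": 0,"wx": 0,"wy": 0,"wz": 0,"gripper": 0},
  {"x": -2.5,"y": -3.5,"z": 0,"wx": 0,"wy": 0,"wz": 0,"gripper": 0},
  {"x": -1.25,"y": -1.75,"z": 0,"wx": 0,"wy": 0,"wz": 0,"gripper": 0},
  {"x": 0,"y": 0,"z": 0,"wx": 0,"wy": 0,"wz": 0,"gripper": 0},
  {"x": 0,"y": 0,"z": 0,"wx": 0,"wy": 0,"wz": 0,"gripper": 0},
])

```text
time_s: 1.95
position: [0.5052, -0.0479, 0.4046]
tool_rot: [[0.358, -0.934, -0.001], [-0.934, -0.358, -0.0], [-0.0, 0.001, -1.0]]
ft_force: [0.4, -1.6, -0.2]
grip_width: 0.0001
```

Run:
```python
from h import *
s=env.observe(); print(s["time_s"],s["position"],s["tool_rot"].round(4),s["grip_width"],s["q"].round(1),env.tips_ahead)
a=cam("side"); b=cam("top"); cv2.imwrite("pics/s2.png",np.hstack([cv2.resize(a[0][130:340,160:440],(400,300)),cv2.resize(b[0][100:310,240:520],(400,300))]))
```

```text
1.95 [ 0.50521066 -0.04786257  0.40456325] [[ 3.575e-01 -9.339e-01 -5.000e-04]
 [-9.339e-01 -3.575e-01 -1.000e-04]
 [-1.000e-04  5.000e-04 -1.000e+00]] 0.0001142974398400844 [-18.8  17.5  80.9  -0.   81.6  50.3] 0.1734
```

View pics/s2.png

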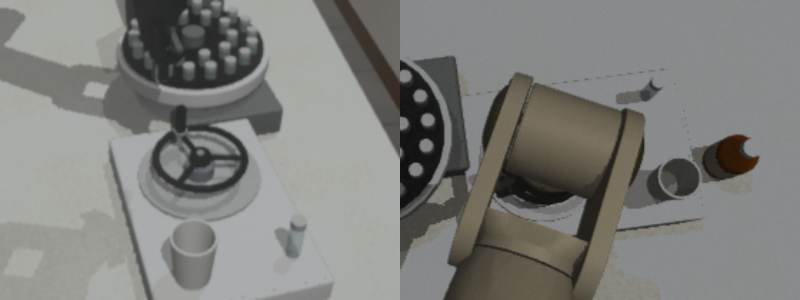

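The picture shows the closed tips hanging above and behind the wheel, clear of the handle. I'll descend and work out the push path.

>>> step_arm([
  {"x": 0,"y": 0,"z": 2.6,"wx": 0,"wy": 0,"wz": 0,"gripper": 0},
  {"x": 0,"y": 0,"z": 3,"wx": 0,"wy": 0,"wz": 0,"gripper": 0},
  {"x": 0,"y": 0,"z": 3,"wx": 0,"wy": 0,"wz": 0,"gripper": 0},
  {"x": 0,"y": 0,"z": 2,"wx": 0,"wy": 0,"wz": 0,"gripper": 0},
  {"x": 0,"y": 0,"z": 1,"wx": 0,"wy": 0,"wz": 0,"gripper": 0},
  {"x": 0,"y": 0,"z": 0,"wx": 0,"wy": 0,"wz": 0,"gripper": 0},
  {"x": 0,"y": 0,"z": 0,"wx": 0,"wy": 0,"wz": 0,"gripper": 0},
])

```text
time_s: 2.75
position: [0.5055, -0.0483, 0.2896]
tool_rot: [[0.356, -0.934, 0.001], [-0.934, -0.356, -0.001], [0.001, -0.001, -1.0]]
ft_force: [-0.6, 0.0, 0.8]
grip_width: -0.0002
```

```bash
cat > path.py <<'E'
import sys
from h import *
# rows along circle r=65 about axis from present angle to given angle (deg), n rows, tool cm
A=np.array([.563,-.0765]); s=env.observe(); p=s["position"]; R=s["tool_rot"]
th0=np.degrees(np.arctan2(p[1]-A[1],p[0]-A[0])); th1,n=float(sys.argv[1]),int(sys.argv[2])
print("t",s["time_s"],"pos",p.round(4),"F",s["ft_force"].round(1),"th",round(th0,1),"r",np.hypot(*(p[:2]-A)).round(4))
cur=p.copy()
for th in np.radians(np.linspace(th0,th1,n+1)[1:]):
    q=np.array([*(A+.065*np.array([np.cos(th),np.sin(th)])),.288]); d=(R.T@(q-cur)*100).round(2); cur=cur+R@d/100; print(d.tolist())
E
python3 path.py 40 18
```

```text
t 2.75 pos [ 0.5055 -0.0483  0.2896] F [-0.6  0.   0.8] th 153.9 r 0.0641
[-0.53, -0.49, 0.16]
[-0.4, -0.59, 0.0]
[-0.32, -0.64, 0.0]
[-0.26, -0.67, 0.0]
[-0.18, -0.7, 0.01]
[-0.1, -0.71, -0.0]
[-0.03, -0.71, -0.0]
[0.06, -0.72, -0.0]
[0.13, -0.71, -0.0]
[0.21, -0.68, -0.0]
[0.29, -0.66, 0.0]
[0.35, -0.62, 0.0]
[0.42, -0.58, 0.0]
[0.49, -0.53, 0.0]
[0.54, -0.48, 0.0]
[0.59, -0.41, 0.01]
[0.63, -0.34, -0.0]
[0.66, -0.27, -0.0]
```

>>> step_arm([
  {"x": -0.5,"y": -0.5,"z": 0.1,"wx": 0,"wy": 0,"wz": 0,"gripper": 0},
  {"x": -0.4,"y": -0.6,"z": 0,"wx": 0,"wy": 0,"wz": 0,"gripper": 0},
  {"x": -0.32,"y": -0.64,"z": 0,"wx": 0,"wy": 0,"wz": 0,"gripper": 0},
  {"x": -0.26,"y": -0.67,"z": 0,"wx": 0,"wy": 0,"wz": 0,"gripper": 0},
  {"x": -0.18,"y": -0.7,"z": 0,"wx": 0,"wy": 0,"wz": 0,"gripper": 0},
  {"x": -0.1,"y": -0.71,"z": 0,"wx": 0,"wy": 0,"wz": 0,"gripper": 0},
  {"x": -0.03,"y": -0.71,"z": 0,"wx": 0,"wy": 0,"wz": 0,"gripper": 0},
  {"x": 0.06,"y": -0.72,"z": 0,"wx": 0,"wy": 0,"wz": 0,"gripper": 0},
  {"x": 0.13,"y": -0.71,"z": 0,"wx": 0,"wy": 0,"wz": 0,"gripper": 0},
  {"x": 0.21,"y": -0.68,"z": 0,"wx": 0,"wy": 0,"wz": 0,"gripper": 0},
  {"x": 0.29,"y": -0.66,"z": 0,"wx": 0,"wy": 0,"wz": 0,"gripper": 0},
  {"x": 0.35,"y": -0.62,"z": 0,"wx": 0,"wy": 0,"wz": 0,"gripper": 0},
])

```text
time_s: 3.95
position: [0.5771, -0.0124, 0.2874]
tool_rot: [[0.357, -0.934, -0.001], [-0.934, -0.357, 0.001], [-0.001, 0.001, -1.0]]
ft_force: [-4.1, -1.3, 0.5]
grip_width: -0.0
```

```bash
python3 path.py -35 18
python3 - <<'E'
from h import *
a=cam("side"); cv2.imwrite("pics/s3.png",cv2.resize(a[0][130:340,160:440],(800,600)))
E
```

```text
t 3.95 pos [ 0.5771 -0.0124  0.2874] F [-4.1 -1.3  0.5] th 77.6 r 0.0656
[0.47, -0.54, -0.06]
[0.48, -0.52, 0.0]
[0.54, -0.47, 0.0]
[0.58, -0.4, -0.0]
[0.62, -0.34, -0.0]
[0.66, -0.27, -0.0]
[0.68, -0.19, -0.0]
[0.7, -0.13, -0.0]
[0.71, -0.04, -0.01]
[0.71, 0.03, 0.0]
[0.7, 0.12, 0.0]
[0.68, 0.18, 0.0]
[0.66, 0.26, 0.0]
[0.63, 0.33, 0.0]
[0.59, 0.4, 0.0]
[0.54, 0.46, 0.0]
[0.49, 0.51, 0.0]
[0.43, 0.57, 0.0]
```

View pics/s3.png

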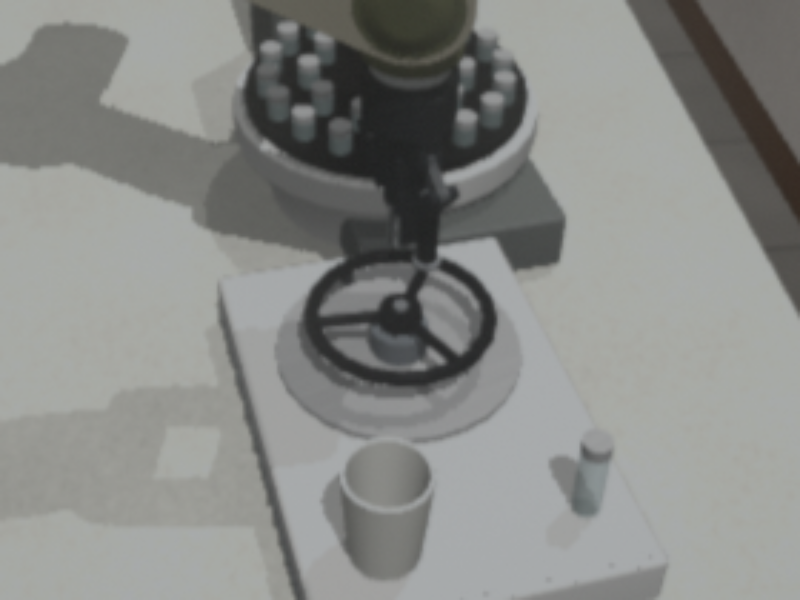

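The picture shows the fingers pushing the handle, now at about (428,240), with the spoke turned clockwise and a force of about 4 N as expected. I'll continue.

>>> step_arm([
  {"x": 0.47,"y": -0.54,"z": 0,"wx": 0,"wy": 0,"wz": 0,"gripper": 0},
  {"x": 0.48,"y": -0.52,"z": 0,"wx": 0,"wy": 0,"wz": 0,"gripper": 0},
  {"x": 0.54,"y": -0.47,"z": 0,"wx": 0,"wy": 0,"wz": 0,"gripper": 0},
  {"x": 0.58,"y": -0.4,"z": 0,"wx": 0,"wy": 0,"wz": 0,"gripper": 0},
  {"x": 0.62,"y": -0.34,"z": 0,"wx": 0,"wy": 0,"wz": 0,"gripper": 0},
  {"x": 0.66,"y": -0.27,"z": 0,"wx": 0,"wy": 0,"wz": 0,"gripper": 0},
  {"x": 0.68,"y": -0.19,"z": 0,"wx": 0,"wy": 0,"wz": 0,"gripper": 0},
  {"x": 0.7,"y": -0.13,"z": 0,"wx": 0,"wy": 0,"wz": 0,"gripper": 0},
  {"x": 0.71,"y": -0.04,"z": 0,"wx": 0,"wy": 0,"wz": 0,"gripper": 0},
  {"x": 0.71,"y": 0.03,"z": 0,"wx": 0,"wy": 0,"wz": 0,"gripper": 0},
  {"x": 0.7,"y": 0.12,"z": 0,"wx": 0,"wy": 0,"wz": 0,"gripper": 0},
  {"x": 0.68,"y": 0.18,"z": 0,"wx": 0,"wy": 0,"wz": 0,"gripper": 0},
  {"x": 0.66,"y": 0.26,"z": 0,"wx": 0,"wy": 0,"wz": 0,"gripper": 0},
  {"x": 0.63,"y": 0.33,"z": 0,"wx": 0,"wy": 0,"wz": 0,"gripper": 0},
  {"x": 0.59,"y": 0.4,"z": 0,"wx": 0,"wy": 0,"wz": 0,"gripper": 0},
  {"x": 0.54,"y": 0.46,"z": 0,"wx": 0,"wy": 0,"wz": 0,"gripper": 0},
  {"x": 0.49,"y": 0.51,"z": 0,"wx": 0,"wy": 0,"wz": 0,"gripper": 0},
  {"x": 0.43,"y": 0.57,"z": 0,"wx": 0,"wy": 0,"wz": 0,"gripper": 0},
])

```text
time_s: 5.8
position: [0.6155, -0.1142, 0.2877]
tool_rot: [[0.357, -0.934, -0.0], [-0.934, -0.357, 0.001], [-0.001, -0.0, -1.0]]
ft_force: [0.2, 4.6, -0.8]
grip_width: 0.0
```

```bash
python3 path.py -111 18
```

```text
t 5.8 pos [ 0.6155 -0.1142  0.2877] F [ 0.2  4.6 -0.8] th -35.6 r 0.0646
[0.28, 0.38, -0.03]
[0.22, 0.43, -0.01]
[0.18, 0.43, 0.0]
[0.16, 0.45, 0.0]
[0.11, 0.46, 0.0]
[0.09, 0.47, 0.0]
[0.05, 0.47, 0.0]
[0.02, 0.48, 0.0]
[-0.02, 0.47, 0.0]
[-0.05, 0.47, 0.0]
[-0.09, 0.47, 0.0]
[-0.12, 0.46, 0.0]
[-0.15, 0.45, 0.0]
[-0.19, 0.43, 0.0]
[-0.21, 0.43, 0.0]
[-0.25, 0.4, 0.0]
[-0.28, 0.39, 0.01]
[-0.3, 0.36, -0.0]
```

>>> step_arm([
  {"x": 0.28,"y": 0.38,"z": 0,"wx": 0,"wy": 0,"wz": 0,"gripper": 0},
  {"x": 0.22,"y": 0.43,"z": 0,"wx": 0,"wy": 0,"wz": 0,"gripper": 0},
  {"x": 0.18,"y": 0.43,"z": 0,"wx": 0,"wy": 0,"wz": 0,"gripper": 0},
  {"x": 0.16,"y": 0.45,"z": 0,"wx": 0,"wy": 0,"wz": 0,"gripper": 0},
  {"x": 0.11,"y": 0.46,"z": 0,"wx": 0,"wy": 0,"wz": 0,"gripper": 0},
  {"x": 0.09,"y": 0.47,"z": 0,"wx": 0,"wy": 0,"wz": 0,"gripper": 0},
  {"x": 0.05,"y": 0.47,"z": 0,"wx": 0,"wy": 0,"wz": 0,"gripper": 0},
  {"x": 0.02,"y": 0.48,"z": 0,"wx": 0,"wy": 0,"wz": 0,"gripper": 0},
  {"x": -0.02,"y": 0.47,"z": 0,"wx": 0,"wy": 0,"wz": 0,"gripper": 0},
  {"x": -0.05,"y": 0.47,"z": 0,"wx": 0,"wy": 0,"wz": 0,"gripper": 0},
  {"x": -0.09,"y": 0.47,"z": 0,"wx": 0,"wy": 0,"wz": 0,"gripper": 0},
  {"x": -0.12,"y": 0.46,"z": 0,"wx": 0,"wy": 0,"wz": 0,"gripper": 0},
  {"x": -0.15,"y": 0.45,"z": 0,"wx": 0,"wy": 0,"wz": 0,"gripper": 0},
  {"x": -0.19,"y": 0.43,"z": 0,"wx": 0,"wy": 0,"wz": 0,"gripper": 0},
  {"x": -0.21,"y": 0.43,"z": 0,"wx": 0,"wy": 0,"wz": 0,"gripper": 0},
  {"x": -0.25,"y": 0.4,"z": 0,"wx": 0,"wy": 0,"wz": 0,"gripper": 0},
  {"x": -0.28,"y": 0.39,"z": 0,"wx": 0,"wy": 0,"wz": 0,"gripper": 0},
  {"x": -0.3,"y": 0.36,"z": 0,"wx": 0,"wy": 0,"wz": 0,"gripper": 0},
])

```text
time_s: 7.6
position: [0.5401, -0.1366, 0.288]
tool_rot: [[0.357, -0.934, 0.002], [-0.934, -0.357, 0.0], [0.0, -0.002, -1.0]]
ft_force: [5.3, 0.9, 1.1]
grip_width: 0.0003
```

```bash
python3 path.py -186 20
python3 - <<'E'
from h import *
a=cam("side"); cv2.imwrite("pics/s4.png",cv2.resize(a[0][130:340,160:440],(800,600)))
E
```

```text
t 7.6 pos [ 0.5401 -0.1366  0.288 ] F [5.3 0.9 1.1] th -110.9 r 0.0643
[-0.24, 0.35, -0.0]
[-0.32, 0.29, -0.0]
[-0.33, 0.27, -0.01]
[-0.35, 0.24, 0.0]
[-0.36, 0.23, 0.0]
[-0.38, 0.19, 0.0]
[-0.39, 0.17, 0.0]
[-0.4, 0.15, 0.0]
[-0.41, 0.12, 0.0]
[-0.41, 0.09, 0.0]
[-0.42, 0.07, 0.0]
[-0.43, 0.03, 0.0]
[-0.42, 0.01, 0.0]
[-0.43, -0.02, 0.0]
[-0.42, -0.04, 0.0]
[-0.42, -0.08, 0.0]
[-0.42, -0.1, 0.0]
[-0.4, -0.13, 0.0]
[-0.4, -0.15, 0.0]
[-0.39, -0.18, 0.0]
```

View pics/s4.png

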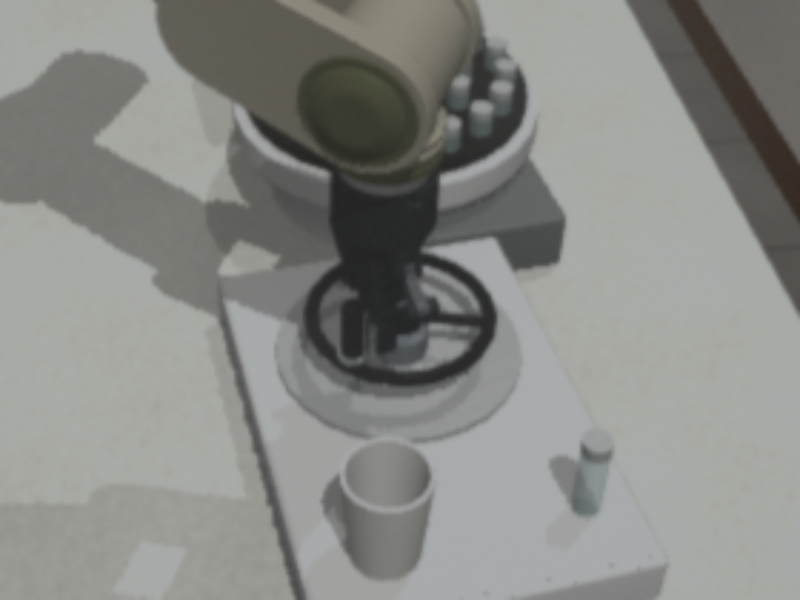

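The picture shows the handle at about (352,330), ahead of the fingers (about 385,320), and the bystanders unmoved. I'll continue.

>>> step_arm([
  {"x": -0.24,"y": 0.35,"z": 0,"wx": 0,"wy": 0,"wz": 0,"gripper": 0},
  {"x": -0.32,"y": 0.29,"z": 0,"wx": 0,"wy": 0,"wz": 0,"gripper": 0},
  {"x": -0.33,"y": 0.27,"z": 0,"wx": 0,"wy": 0,"wz": 0,"gripper": 0},
  {"x": -0.35,"y": 0.24,"z": 0,"wx": 0,"wy": 0,"wz": 0,"gripper": 0},
  {"x": -0.36,"y": 0.23,"z": 0,"wx": 0,"wy": 0,"wz": 0,"gripper": 0},
  {"x": -0.38,"y": 0.19,"z": 0,"wx": 0,"wy": 0,"wz": 0,"gripper": 0},
  {"x": -0.39,"y": 0.17,"z": 0,"wx": 0,"wy": 0,"wz": 0,"gripper": 0},
  {"x": -0.4,"y": 0.15,"z": 0,"wx": 0,"wy": 0,"wz": 0,"gripper": 0},
  {"x": -0.41,"y": 0.12,"z": 0,"wx": 0,"wy": 0,"wz": 0,"gripper": 0},
  {"x": -0.41,"y": 0.09,"z": 0,"wx": 0,"wy": 0,"wz": 0,"gripper": 0},
  {"x": -0.42,"y": 0.07,"z": 0,"wx": 0,"wy": 0,"wz": 0,"gripper": 0},
  {"x": -0.43,"y": 0.03,"z": 0,"wx": 0,"wy": 0,"wz": 0,"gripper": 0},
  {"x": -0.42,"y": 0.01,"z": 0,"wx": 0,"wy": 0,"wz": 0,"gripper": 0},
  {"x": -0.43,"y": -0.02,"z": 0,"wx": 0,"wy": 0,"wz": 0,"gripper": 0},
  {"x": -0.42,"y": -0.04,"z": 0,"wx": 0,"wy": 0,"wz": 0,"gripper": 0},
  {"x": -0.42,"y": -0.08,"z": 0,"wx": 0,"wy": 0,"wz": 0,"gripper": 0},
  {"x": -0.42,"y": -0.1,"z": 0,"wx": 0,"wy": 0,"wz": 0,"gripper": 0},
  {"x": -0.4,"y": -0.13,"z": 0,"wx": 0,"wy": 0,"wz": 0,"gripper": 0},
  {"x": -0.4,"y": -0.15,"z": 0,"wx": 0,"wy": 0,"wz": 0,"gripper": 0},
  {"x": -0.39,"y": -0.18,"z": 0,"wx": 0,"wy": 0,"wz": 0,"gripper": 0},
])

```text
time_s: 9.65
position: [0.4981, -0.0697, 0.2876]
tool_rot: [[0.357, -0.934, -0.001], [-0.934, -0.357, 0.0], [-0.001, 0.001, -1.0]]
ft_force: [-1.6, -2.9, -0.1]
grip_width: 0.0
```

```bash
sed -i 's/^cur=p/if th0>0: th0-=360\ncur=p/' path.py; python3 path.py -222 12
```

```text
t 9.65 pos [ 0.4981 -0.0697  0.2876] F [-1.6 -2.9 -0.1] th 174.0 r 0.0652
[-0.29, -0.18, -0.04]
[-0.29, -0.18, -0.0]
[-0.28, -0.19, -0.0]
[-0.27, -0.21, -0.0]
[-0.26, -0.22, -0.0]
[-0.25, -0.23, -0.0]
[-0.23, -0.25, -0.0]
[-0.22, -0.26, -0.0]
[-0.21, -0.27, -0.0]
[-0.2, -0.28, -0.0]
[-0.17, -0.29, -0.0]
[-0.17, -0.3, -0.0]
```

>>> step_arm([
  {"x": -0.29,"y": -0.18,"z": 0,"wx": 0,"wy": 0,"wz": 0,"gripper": 0},
  {"x": -0.29,"y": -0.18,"z": 0,"wx": 0,"wy": 0,"wz": 0,"gripper": 0},
  {"x": -0.28,"y": -0.19,"z": 0,"wx": 0,"wy": 0,"wz": 0,"gripper": 0},
  {"x": -0.27,"y": -0.21,"z": 0,"wx": 0,"wy": 0,"wz": 0,"gripper": 0},
  {"x": -0.26,"y": -0.22,"z": 0,"wx": 0,"wy": 0,"wz": 0,"gripper": 0},
  {"x": -0.25,"y": -0.23,"z": 0,"wx": 0,"wy": 0,"wz": 0,"gripper": 0},
  {"x": -0.23,"y": -0.25,"z": 0,"wx": 0,"wy": 0,"wz": 0,"gripper": 0},
  {"x": -0.22,"y": -0.26,"z": 0,"wx": 0,"wy": 0,"wz": 0,"gripper": 0},
  {"x": -0.21,"y": -0.27,"z": 0,"wx": 0,"wy": 0,"wz": 0,"gripper": 0},
  {"x": -0.2,"y": -0.28,"z": 0,"wx": 0,"wy": 0,"wz": 0,"gripper": 0},
  {"x": 0,"y": 0,"z": 0,"wx": 0,"wy": 0,"wz": 0,"gripper": 0},
])

```text
time_s: 10.75
position: [0.5107, -0.0381, 0.2876]
tool_rot: [[0.357, -0.934, -0.0], [-0.934, -0.357, 0.001], [-0.001, -0.0, -1.0]]
ft_force: [-0.8, 0.9, 0.8]
grip_width: 0.0
```

```bash
python3 path.py -229 3
python3 - <<'E'
from h import *
c=cam("side"); 
for a in(113,123,133): 
    t=np.radians(a); print(a,proj(c,[.563+.065*np.cos(t),-.0765+.065*np.sin(t),.15]).round(1))
cv2.imwrite("pics/s5.png",cv2.resize(c[0][190:290,245:345],(600,600),interpolation=cv2.INTER_CUBIC))
E
```

```text
t 10.75 pos [ 0.5107 -0.0381  0.2876] F [-0.8  0.9  0.8] th 143.7 r 0.0649
[-0.26, -0.41, -0.04]
[-0.21, -0.43, 0.0]
[-0.18, -0.44, 0.0]
113 [284.9 205.1]
123 [280.9 206.8]
133 [277.4 209. ]
```

View pics/s5.png

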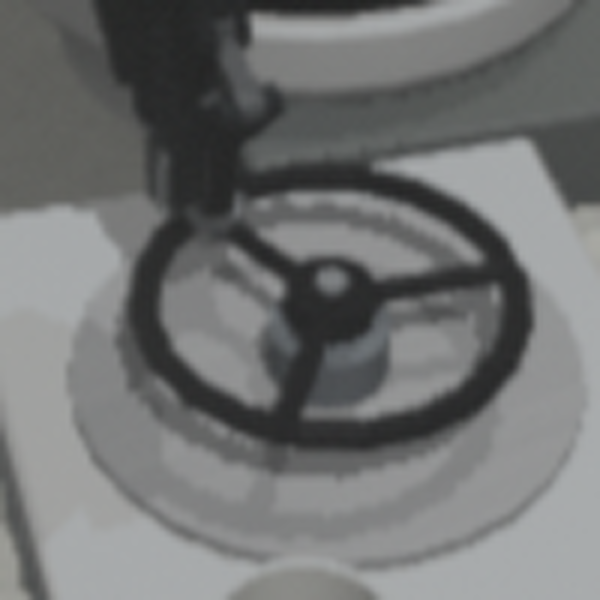

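The picture shows the handle's collar at about (215,225), short of its start position of about (248,195). I'll measure the wheel angle from the two free spokes, using darkness round a 35–55 mm ring, now against the start picture.

```bash
cat > ang.py <<'E'
from h import *
def spokes(C,ax,img):
    th=np.radians(np.arange(-180,180,.5)); P=np.array([[proj(C,[ax[0]+r*np.cos(t),ax[1]+r*np.sin(t),.098]) for t in th] for r in np.arange(.036,.056,.002)])
    g=cv2.cvtColor(img,cv2.COLOR_BGR2GRAY); v=cv2.remap(g,P[...,0].astype(np.float32),P[...,1].astype(np.float32),cv2.INTER_LINEAR).mean(0)
    w=np.clip(np.median(v)-25-v,0,None)  # dark = spoke
    out=[]
    for c in range(-180,180,120):
        pass
    n,l=cv2.connectedComponents((w>0).astype(np.uint8)[:,None])
    return [(round(float((np.degrees(th)*w)[l[:,0]==k].sum()/w[l[:,0]==k].sum()),1),int((l==k).sum()/2)) for k in range(1,n)]
if __name__=="__main__":
    for n,ax in(("side",(.566,-.078)),("top",(.5625,-.0765))):
        c=cam(n); print(n,"start",spokes(c,ax,cv2.imread(f"pics/{n}0.png"))); print(n,"now",spokes(c,ax,c[0]))
E
python3 ang.py
```

```text
side start [(-114.4, 59), (-12.0, 19), (115.8, 19), (136.5, 10)]
side now [(-109.6, 50), (3.1, 20), (131.3, 17)]
top start [(-127.3, 15), (-7.0, 15), (20.2, 3), (110.1, 15)]
top now []
```

The free spokes read about 15.2° short of one turn. I'll push about 14.7° more, slowly.

>>> step_arm([
  {"x": -0.13,"y": -0.2,"z": 0,"wx": 0,"wy": 0,"wz": 0,"gripper": 0},
  {"x": -0.13,"y": -0.21,"z": 0,"wx": 0,"wy": 0,"wz": 0,"gripper": 0},
  {"x": -0.1,"y": -0.21,"z": 0,"wx": 0,"wy": 0,"wz": 0,"gripper": 0},
  {"x": -0.1,"y": -0.22,"z": 0,"wx": 0,"wy": 0,"wz": 0,"gripper": 0},
  {"x": -0.09,"y": -0.22,"z": 0,"wx": 0,"wy": 0,"wz": 0,"gripper": 0},
  {"x": -0.09,"y": -0.22,"z": 0,"wx": 0,"wy": 0,"wz": 0,"gripper": 0},
  {"x": -0.06,"y": -0.2,"z": 0,"wx": 0,"wy": 0,"wz": 0,"gripper": 0},
  {"x": 0,"y": 0,"z": 0,"wx": 0,"wy": 0,"wz": 0,"gripper": 0},
])

```text
time_s: 11.7
position: [0.5221, -0.0266, 0.2877]
tool_rot: [[0.357, -0.934, 0.0], [-0.934, -0.357, 0.0], [-0.0, -0.0, -1.0]]
ft_force: [-1.5, 0.0, -0.3]
grip_width: -0.0001
```

```bash
python3 path.py -231 1; python3 ang.py
```

```text
t 11.7 pos [ 0.5221 -0.0266  0.2877] F [-1.5  0.  -0.3] th 129.3 r 0.0645
[-0.06, -0.02, -0.03]
side start [(-114.4, 59), (-12.0, 19), (115.8, 19), (136.5, 10)]
side now [(-114.1, 57), (-10.3, 21), (117.6, 18), (138.0, 9)]
top start [(-127.3, 15), (-7.0, 15), (20.2, 3), (110.1, 15)]
top now [(-161.1, 39), (162.5, 42)]
```

It is 1.7° short, so I'll nudge 1.7 mm, back off 3 cm and rise.

>>> step_arm([
  {"x": -0.02,"y": -0.1,"z": 0,"wx": 0,"wy": 0,"wz": 0,"gripper": 0},
  {"x": -0.01,"y": -0.07,"z": 0,"wx": 0,"wy": 0,"wz": 0,"gripper": 0},
  {"x": 0,"y": 0,"z": 0,"wx": 0,"wy": 0,"wz": 0,"gripper": 0},
  {"x": 0,"y": 0.5,"z": 0,"wx": 0,"wy": 0,"wz": 0,"gripper": 0},
  {"x": 0,"y": 1,"z": 0,"wx": 0,"wy": 0,"wz": 0,"gripper": 0},
  {"x": 0,"y": 1.5,"z": 0,"wx": 0,"wy": 0,"wz": 0,"gripper": 0},
  {"x": 0,"y": 0,"z": -1.5,"wx": 0,"wy": 0,"wz": 0,"gripper": 0},
  {"x": 0,"y": 0,"z": -3,"wx": 0,"wy": 0,"wz": 0,"gripper": 0},
  {"x": 0,"y": 0,"z": -3,"wx": 0,"wy": 0,"wz": 0,"gripper": 0},
  {"x": 0,"y": 0,"z": -3,"wx": 0,"wy": 0,"wz": 0,"gripper": 0},
  {"x": 0,"y": 0,"z": -1.5,"wx": 0,"wy": 0,"wz": 0,"gripper": 0},
  {"x": 1.5,"y": 2,"z": 0,"wx": 0,"wy": 0,"wz": 0,"gripper": 0},
  {"x": 2.5,"y": 3.5,"z": 0,"wx": 0,"wy": 0,"wz": 0,"gripper": 0},
  {"x": 2.5,"y": 3.5,"z": 0,"wx": 0,"wy": 0,"wz": 0,"gripper": 0},
  {"x": 2.5,"y": 3.5,"z": 0,"wx": 0,"wy": 0,"wz": 0,"gripper": 0},
  {"x": 2.5,"y": 3.5,"z": 0,"wx": 0,"wy": 0,"wz": 0,"gripper": 0},
  {"x": 2.5,"y": 3.5,"z": 0,"wx": 0,"wy": 0,"wz": 0,"gripper": 0},
  {"x": 2,"y": 2,"z": 0,"wx": 0,"wy": 0,"wz": 0,"gripper": 0},
  {"x": 0,"y": 0,"z": 0,"wx": 0,"wy": 0,"wz": 0,"gripper": 0},
  {"x": 0,"y": 0,"z": 0,"wx": 0,"wy": 0,"wz": 0,"gripper": 0},
])

```text
time_s: 13.8
position: [0.351, -0.2629, 0.4076]
tool_rot: [[0.355, -0.935, 0.0], [-0.935, -0.355, 0.0], [-0.0, -0.0, -1.0]]
ft_force: [-0.4, 0.1, -1.4]
grip_width: 0.0
```

```bash
python3 ang.py
python3 - <<'E'
from h import *
T=cam("top");S=cam("side"); cv2.imwrite("pics/e.png",np.hstack([cv2.resize(T[0][130:280,275:500],(400,267)),cv2.resize(S[0][190:340,230:455],(400,267))]))
print(env.observe()["position"],env.observe()["time_s"])
for n,c,b in(("top",T,(400,140,500,240)),("side",S,(270,275,390,400))):
    x0,y0,x1,y1=b; d=cv2.absdiff(c[0],cv2.imread(f"pics/{n}0.png"))[y0:y1,x0:x1].max(2); print(n,(d>40).sum())
E
```

```text
side start [(-114.4, 59), (-12.0, 19), (115.8, 19), (136.5, 10)]
side now [(-114.0, 58), (-11.5, 19), (116.3, 19), (136.5, 10)]
top start [(-127.3, 15), (-7.0, 15), (20.2, 3), (110.1, 15)]
top now [(-126.7, 15), (-6.5, 15), (20.3, 4), (110.6, 16)]
[ 0.35187071 -0.26197976  0.40777244] 14.0
top 0
side 0
```

View pics/e.png

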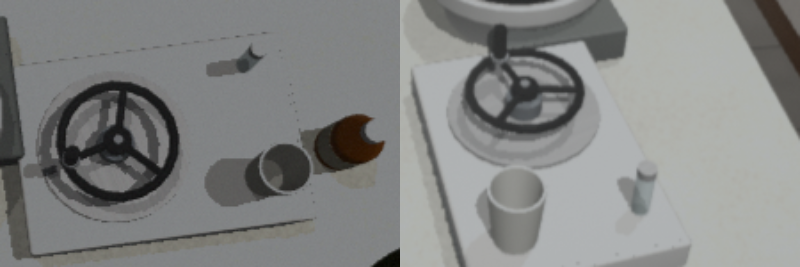

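The handle is back at the mark (left half (71,157), 0.5° short in both views). Bystanders haven't moved and the arm is clear, so I'm handing the job in.

```bash
python3 -c "
from rig import env
print(env.close_job())"
```

```text
the job is handed in; nothing more can be done
None
```

I pushed the hand wheel clockwise through one full turn with the outside of the closed fingers. Then I backed off, lifted clear of everything and handed the job in at about 14 s; no verdict is reported.

- **Wheel angle:** in the last pictures the spokes read about 0.5° short of the start position in both views, against a tolerance of about ±7.4°.
- **Pushing force:** the wrist read about 3–5 N at the three checks from the first quarter to the third, as expected for pushing the handle.
- **Bystanders:** the area around the vial, beaker and bottle showed no changed pixels against the start pictures in either view.
- **Handle:** it looked seated in the last pictures, but I did not measure its height.
- **Refused calls:** my first two move calls were rejected because each row needs every key, so nothing moved and they had no effect.
- **Disagreement between views:** the side view's rim fit was poor (axis about 6 mm off, radius 73 mm instead of 79 mm), so I used the top view for the axis. The fingers followed a circle about it without trouble.

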